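Restock the medium tins and scan the shelf label

ROBOT

A 6-joint arm with a two-finger parallel gripper is mounted at the origin on the work surface. World frame = base frame: x ahead of the robot, y to its left, z up, the work surface at z = 0. Lengths are in m, angles in rad, forces in N, time in s.
With the tool pointing down it reaches from about 0.25 to 0.775 m from the base axis. Payload 4 kg.
Tool frame: the origin (TCP) lies midway between the tips of the shut fingers; the grasp point (between the pads) lies 19 mm behind it; z points along the fingers, y is the line along which they close (so a half turn about z gives the same grasp; the last joint's range is limited). The gripper opens to 94 mm and grips with 3 to 60 N. Pads are 16 mm wide; open, the fingers measure 119 mm over their backs; the gripper's body (75 mm by 177 mm) begins 78 mm behind the grasp point.
Start: joints at [1.047, 0.087, 1.371, -0, 1.684, -0.103], TCP at [0.225, 0.502, 0.206] pointing down, gripper open.
Joint ranges: [-3.1, 3.1], [-0.76, 2.03], [0.27, 2.55], [-1.08, 4.22], [0.17, 2.65], [-2.57, 2.57]. Speed limits (rad/s): [2.79, 2.79, 3.14, 3.14, 3.14, 3.14].

INTERFACE

Orientations are given as [roll, pitch, yaw] about the fixed x, y, z axes, in that order (R = Rz(yaw) Ry(pitch) Rx(roll)).
In Python, from bench import robot gives the robot as it stands. The module is installed in compiled form; this text tells all that it offers.
- The arm moves only by the tool arm_command, never from a script. Its argument "targets" is a list of rows, each a list of 4 numbers: the shift along the world's x, y, z as a fraction of full scale, then the turn about the world's z as a fraction of full scale. A call has 1 to 8 rows; each row is the pose to reach, as a shift and turn from the pose commanded when the call began; what a row does not reach only later rows make up. Full scale, the value 1, is 0.5 m for a shift and 120 degrees for a turn. A row lasts 1/12 s, in which the tool goes at most 41.7 mm and 7.16 degrees, less where a joint would pass 70% of its speed; a pose out of reach is approached as far as the arm can. A call with a number of a shift or a turn outside -1 to 1 is refused whole. A call with a gripper value outside its range is refused whole. "claw" is the closure, from 0 (fully open) to 1 (shut), set as the call begins (left out, the last holds). The fingers move at their own pace and stop on an object; the grip force is fixed at half the most. Time passes only in rows, so rows that repeat a pose let the fingers close. It gives the time, the measured TCP pose, the force, the opening and the grip force at its end, in the units of the state.
- robot.get_obs(): the state, without advancing time (a new reading comes with each control period).
- robot.snapshot(name): name is "scene" or "top" or "wrist"; returns the picture (400x640x3 uint8, red, green, blue); there is no depth.
- robot.camera_info(name): a dict with "vfov" (degrees; the focal length in pixels is half the picture's height over the tangent of half this angle, whatever the lens; pixels are square), "cx", "cy" (the principal point, pixels), "extrinsics" (4x4, takes a point from camera to world coordinates); the wrist camera has in their place "T_tool_cam" (4x4, takes a point from camera to tool coordinates, whose origin is the TCP and whose axes are the flange's). Camera axes: x right, y up, looking along -z (the intrinsics and any distortion apply to the point x, -y, -z); pixel columns grow to the right and rows downward; lengths in m; the calibration is good to about 2 mm. A picture is of the moment at which its call begins: read the wrist's pose just before it. camera_info takes no time and is no camera call.
- robot.close_job(): hands the job in; it is judged then, once.
The state is a dict: "time": time; "joint_positions": joint angles; "qvel": joint speeds; "joint_torque": joint torques, N m; "tool_pos": TCP position; "ee_rot": TCP orientation; "wrist_force": force on the tool from outside, world axes, zero at the start; "wrist_torque": the same for the moment, N m; "width": finger opening in m; "finger_force": force on a finger pad.
Only numpy, scipy, OpenCV 4.12 (cv2) and the standard library are available. Lean on these libraries where they do the work, as an engineer would, in place of code of your own. Each camera call takes 0.05 s, during which the arm holds its last target. There are 200 camera calls.

TASK

Stand the two loose tins upright on the shelf to continue a neat row from the tin already there: the taller next to it, then the shorter, broad faces to the front, in line, gaps under 12 mm, set down gently without shifting the standing tin. Then point the hand scanner from straight in front at the middle of the shelf's barcode label, about 5 to 15 cm away, and hold it still for two seconds. Finally lay it flat back on its mat; leave the brush mug, bowl and panel alone.

Things in the scene. Friction and masses are not known exactly. Their poses are not given: they have to be found in the camera images.
- shelf: Low fixed plywood shelf: board 120 mm deep (x), 380 mm long (y), top 80 mm above the table, no rim, nothing above. Along its front (robot side, -x) an aluminium label strip tilted back 45 degrees, 40 to 75 mm above the table, reaches to 90 mm in front of the shelf's middle. Origin on the table under the board's middle; x away from the robot, y along the shelf, z up.
- label: White paper barcode label, 60 mm wide by 44 mm along the slope, stuck somewhere along the slanted strip, facing up and towards the robot at 45 degrees. Origin at the label's centre, 57 mm above the table; its x is level and points into the shelf (the way a scanner in front of it should point), y along the shelf.
- standing_tin: Oblong metal tin, 50 mm (x) by 75 mm (y), 145 mm high plus a 12 mm black cap of 28 mm diameter, about 0.6 kg, loose, standing near the left or right end of the shelf with its broad faces to front and back, square to the shelf: the row starts here and continues towards the shelf's middle. Origin at the centre of its underside, z up.
- tall_tin: The taller loose tin, on the table: 50 mm (x) by 75 mm (y), 125 mm high plus 12 mm cap, about 0.45 kg. Broad faces look along its x; front and back are alike. Origin at the centre of its underside, z up.
- short_tin: The shorter loose tin, on the table: 50 mm (x) by 75 mm (y), 90 mm high plus 12 mm cap, about 0.35 kg. Broad faces look along its x; front and back are alike. Origin at the centre of its underside, z up.
- scanner: Grey stick-shaped hand scanner lying on the rubber mat, nose away from the robot: 150 mm long (x), 34 mm high, handle 32 mm wide (y), wider head of 50 mm over the last 40 mm at the nose (+x), about 0.16 kg. Origin at the centre of its underside, on the handle near the centre of mass; it looks along its +x.
- scanner_nose (a point): Centre of the scanner's window: 75 mm ahead (+x) of the scanner's origin and 17 mm above its underside; x is the direction in which it looks.
- mat: Thin black rubber mat on the table, fixed, 180 mm (x) by 90 mm (y), 4 mm thick. Origin under its centre.
- brush_mug: White mug of brushes, loose, 72 mm across, 85 mm high with brushes up to 175 mm, near the other end of the shelf. Origin at the centre of its underside. Leave alone.
- bowl: White bowl on the table at the left, 130 mm across, 55 mm high, loose. Origin at the centre of its underside. Leave alone.
- panels: Square wooden picture panel lying on the table at the right, 120 by 120 by 36 mm, loose. Origin at the centre of its underside. Leave alone.
Things that resemble listed ones, but are neither listed nor needed, are in the scene too. What is shaped like the short_tin but purple is not meant.

How it is judged:
On the way, in this order (a step that is already met when the one before it is completed fails the run):
1. both tins stand released on the shelf in a neat row with the standing tin, tall one in the middle (z of tall_tin in the frame of shelf between 0.074 and 0.086 m and angle between each of tall_tin, short_tin, standing_tin's own z axis and vertical below 0.1 rad and x of tall_tin in the frame of standing_tin between -0.012 and 0.012 m and angle between the x axis of each of tall_tin, short_tin and the x axis of standing_tin, either way round below 0.13 rad and linear speed of each of tall_tin, short_tin below 0.02 m/s and z of short_tin in the frame of shelf between 0.074 and 0.086 m and x of short_tin in the frame of standing_tin between -0.012 and 0.012 m and horizontal distance between standing_tin and tall_tin between 0.07 and 0.092 m and horizontal distance between tall_tin and short_tin between 0.07 and 0.092 m and horizontal distance between standing_tin and short_tin above 0.143 m and distance of standing_tin from where it was at the start of the episode below 0.02 m and contact force between the fingers and tall_tin below 0.1 N and contact force between the fingers and short_tin below 0.1 N), for 0.2 s.
2. the scanner is held still, looking at the label from straight in front (y of label in the frame of scanner_nose between -0.024 and 0.024 m and z of label in the frame of scanner_nose between -0.015 and 0.015 m and x of label in the frame of scanner_nose between 0.03 and 0.17 m and angle between the x axis of scanner and the x axis of label, either way round below 0.5 rad and linear speed of scanner below 0.025 m/s and angular speed of scanner below 0.2 rad/s), for 1 s.
At the end, for the whole second after the job is handed in: Tins upright on the shelf: standing, taller, shorter; neighbour centres under 92 mm apart, within 12 mm in line and 0.13 rad square with the standing tin, which moved under 20 mm; scanner flat on the mat, under 40 mm off its centre along each axis; released, at rest (all of step 1 and x of scanner in the frame of mat between -0.04 and 0.04 m and y of scanner in the frame of mat between -0.04 and 0.04 m and z of scanner in the frame of mat below 0.009 m and angle between scanner's own z axis and vertical below 0.1 rad and linear speed of scanner below 0.02 m/s); the robot touches nothing.
It fails at once if the brush mug was disturbed (moved over 25 mm) (distance of brush_mug from where it was at the start of the episode above 0.025 m).
It fails at once if the bowl was disturbed (moved over 25 mm) (distance of bowl from where it was at the start of the episode above 0.025 m).
It fails at once if the panel was disturbed (moved over 25 mm) (distance of panels from where it was at the start of the episode above 0.025 m).
It fails at once if a tin was dropped or slammed onto the shelf (over 0.4 m/s within 12 mm of the board) (linear speed of tall_tin above 0.4 m/s and z of tall_tin in the frame of shelf between 0.076 and 0.092 m and horizontal distance between tall_tin and shelf below 0.2 m).
It fails at once if a tin was dropped or slammed onto the shelf (over 0.4 m/s within 12 mm of the board) (linear speed of short_tin above 0.4 m/s and z of short_tin in the frame of shelf between 0.076 and 0.092 m and horizontal distance between short_tin and shelf below 0.2 m).
It also fails if it takes over 72 s, if anything falls off the work surface, if the arm or the gripper's body presses on something with over 40 N, if the wrist force passes 120 N, or if a joint passes its speed limit or range.

## Working session

There is one attempt and no reset: what is moved stays moved. The work goes in short steps, Python scripts to look and compute and a tool call to move; the robot and the scene stay as the last step left them, time stands still between calls to the robot, and variables do not carry over. Pictures are saved under pics/ and viewed, at most 10 in all, crops included, and the job is handed in when it is done.

Besides the shell and the picture viewer there is one more tool, called after "Call:" in YAML: its name, and indented under it one key for each argument. arm_command: Moves the arm, as the interface text tells. Shift numbers are shares of 0.5 m and turn numbers shares of 120 degrees, none past 1 either way. Its arguments: {"type":"object","properties":{"targets":{"type":"array"},"claw":{"type":"number"}},"required":["targets"]}

```bash
mkdir -p pics
python3 - <<'E'
from bench import robot
import cv2, numpy as np
np.set_printoptions(precision=4,suppress=True)
for n in ("scene","top"):
    im=robot.snapshot(n); cv2.imwrite(f"pics/{n}0.png",im[:,:,::-1]); print(n,robot.camera_info(n))
print(robot.camera_info("wrist")); print(robot.get_obs())
E
```

```text
scene {'vfov': 45.15623268279887, 'cx': 317.4186042569023, 'cy': 202.64851818717443, 'extrinsics': array([[-0.5055, -0.6948,  0.5116,  1.3063],
       [ 0.8628, -0.4056,  0.3017,  0.4961],
       [-0.0021,  0.5939,  0.8045,  1.3347],
       [ 0.    ,  0.    ,  0.    ,  1.    ]])}
top {'vfov': 55.610890472941925, 'cx': 317.6716298040645, 'cy': 193.80899247864974, 'extrinsics': array([[ 0.0072,  0.9988, -0.0474,  0.4151],
       [-0.9999,  0.0078,  0.012 ,  0.0207],
       [ 0.0123,  0.0473,  0.9988,  1.0998],
       [ 0.    ,  0.    ,  0.    ,  1.    ]])}
{'vfov': 70.04861662451725, 'cx': 320.16044849385474, 'cy': 196.0736799794498, 'T_tool_cam': array([[-0.0007,  0.9703,  0.2418,  0.0694],
       [ 1.    ,  0.0003,  0.0015, -0.0002],
       [ 0.0014,  0.2418, -0.9703, -0.1804],
       [ 0.    ,  0.    ,  0.    ,  1.    ]])}
{'time': 0.1, 'joint_positions': array([ 1.0469,  0.0879,  1.3721, -0.    ,  1.6836, -0.1031]), 'qvel': array([-0.0004,  0.0003, -0.0022,  0.0016,  0.0001, -0.0001]), 'joint_torque': array([  0.0023, -34.125 , -30.3302,   0.072 ,   0.0304,  -0.0001]), 'tool_pos': array([0.2244, 0.5016, 0.2044]), 'ee_rot': array([-3.1396, -0.0002,  2.7207]), 'wrist_force': array([-0.7377,  0.0934,  0.8819]), 'wrist_torque': array([ 0.0477, -0.0593, -0.0116]), 'finger_force': 0.0, 'width': 0.09419979940589332}
```

View pics/scene0.png

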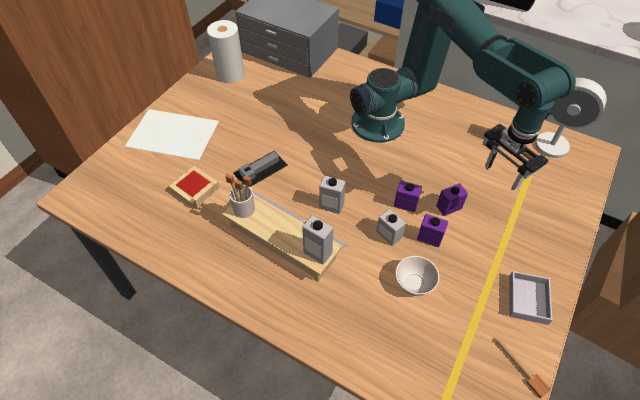

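View pics/top0.png

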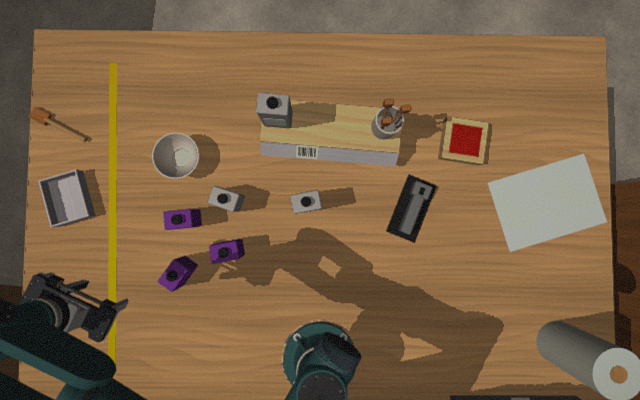

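The scene view shows the standing tin (318,240) at the shelf's +y end and the mug (241,203) at the other end. The taller loose tin is at (332,194) and the shorter silver one at (391,228); the purple ones are decoys. In the top view the standing cap is at (273,103), the tall one at (306,202), the short one at (226,198), the label at (307,152) and the scanner at (412,208).

```bash
cat > h.py <<'E'
from bench import robot
import cv2, numpy as np, json
from scipy.spatial.transform import Rotation as R
np.set_printoptions(precision=4,suppress=True)
def cam(n):
    c=robot.camera_info(n)
    if n=="wrist":
        o=robot.get_obs(); T=np.eye(4); T[:3,:3]=R.from_euler('xyz',o['ee_rot']).as_matrix(); T[:3,3]=o['tool_pos']
        E=T@c['T_tool_cam']
    else: E=c['extrinsics']
    return dict(E=np.array(E),f=200/np.tan(np.radians(c['vfov']/2)),cx=c['cx'],cy=c['cy'])
def ray(c,p):
    d=c['E'][:3,:3]@np.array([(p[0]-c['cx'])/c['f'],-(p[1]-c['cy'])/c['f'],-1]); return c['E'][:3,3],d/np.linalg.norm(d)
def plane(c,p,z):
    o,d=ray(c,p); return o+d*(z-o[2])/d[2]
def tri(views):
    A=np.zeros((3,3));b=np.zeros(3);L=[ray(c,p) for c,p in views]
    for o,d in L: P=np.eye(3)-np.outer(d,d);A+=P;b+=P@o
    x=np.linalg.solve(A,b); return x,max(np.linalg.norm(np.cross(x-o,d)) for o,d in L)
def proj(c,X):
    q=c['E'][:3,:3].T@(np.array(X)-c['E'][:3,3]); return np.array([c['cx']+c['f']*q[0]/-q[2],c['cy']-c['f']*q[1]/-q[2]])
def dark(im,g,r=12,t=60):   # centroid of dark blob near guess
    x,y=map(int,g); s=im[y-r:y+r+1,x-r:x+r+1].max(2)<t
    n,l,st,ce=cv2.connectedComponentsWithStats(s.astype(np.uint8))
    k=1+np.argmin([np.linalg.norm(ce[i]-r)-0.05*st[i,4] for i in range(1,n)]); return ce[k]+[x-r,y-r],st[k,4]
E
python3 - <<'E'
from h import *
t,s=cam("top"),cam("scene")
ti=cv2.imread("pics/top0.png");si=cv2.imread("pics/scene0.png")
for n,a,b in (("stand",(272,102),(318,226)),("tall",(306,202),(333,181)),("short",(226,198),(392,217))):
    A,na=dark(ti,a);B,nb=dark(si,b); print(n,A,na,B,nb,*tri([(t,A),(s,B)]))
for n,a in (("tin_t",(306,202)),("scn_a",(402,232)),("scn_b",(423,186)),("strip",(262,157)),("strip",(397,163)),("lab",(307,152)),("mug",(388,122)),("bowl",(176,156)),("panel",(466,140))): print(n,plane(t,a,.05))
E
```

```text
stand [272.0288 102.4231] 104 [317. 225.] 69 [0.6687 0.1182 0.2265] 0.00020822492297553985
tall [305.7403 201.2727] 77 [332.0833 181.7708] 48 [0.4415 0.0403 0.1253] 0.0008969443692582878
short [222.44   198.1333] 75 [392.2745 218.2157] 51 [0.4492 0.2623 0.0898] 0.0008851392545328637
tin_t [0.442  0.0402 0.05  ]
scn_a [ 0.361  -0.2259  0.05  ]
scn_b [ 0.489 -0.285  0.05 ]
strip [0.5662 0.1635 0.05  ]
strip [ 0.5527 -0.2126  0.05  ]
lab [0.5813 0.0386 0.05  ]
mug [ 0.668  -0.1876  0.05  ]
bowl [0.5668 0.4015 0.05  ]
panel [ 0.6193 -0.4068  0.05  ]
```

Call:
arm_command:
  targets:
    - [0.45,-0.6,0.2,-0.47]
    - [0.45,-0.6,0.2,-0.47]
    - [0.45,-0.6,0.2,-0.47]
    - [0.45,-0.6,0.2,-0.47]
    - [0.45,-0.6,0.2,-0.47]
    - [0.45,-0.6,0.2,-0.47]
    - [0.45,-0.6,0.2,-0.47]
    - [0.45,-0.6,0.2,-0.47]
  claw: 0

```text
time: 0.77
tool_pos: [0.4185, 0.2426, 0.2915]
ee_rot: [-3.141, 0.0, 1.731]
wrist_force: [0.9, 0.2, 0.3]
width: 0.0938
finger_force: 0.0
```

Call:
arm_command:
  targets:
    - [0.06,-0.1,0,-0.06]
    - [0.06,-0.1,0,-0.077]
    - [0.06,-0.1,0,-0.077]
    - [0.06,-0.1,0,-0.077]
    - [0.06,-0.1,0,-0.077]
    - [0.06,-0.1,0,-0.077]

```text
time: 1.27
tool_pos: [0.4472, 0.1955, 0.2912]
ee_rot: [-3.141, -0.0, 1.578]
wrist_force: [0.6, 0.2, 0.2]
width: 0.0935
finger_force: 0.0
```

```bash
cat > snap.py <<'E'
from h import *
import sys
c=cam("wrist"); o=robot.get_obs(); im=robot.snapshot("wrist"); n=sys.argv[1]
cv2.imwrite(f"pics/{n}.png",im[:,:,::-1]); np.savez(f"pics/{n}.npz",**c); print(o['time'],o['tool_pos'],o['ee_rot'],abs(o['qvel']).max())
E
python3 snap.py w1; python3 -c "
from h import *
c=cam('wrist')
for n,X in dict(stand=(.6687,.118,.237),tall=(.4415,.04,.137),short=(.449,.262,.102),label=(.58,.0386,.057),scn=(.42,-.25,.03),stripL=(.566,.1635,.05),stripR=(.553,-.2126,.05)).items(): print(n,proj(c,X))"
```

```text
1.2667 [0.4472 0.1955 0.2912] [-3.1411 -0.0003  1.5777] 0.007373694510242031
stand [559.3648 290.3332]
tall [315.0719 299.1414]
short [321.9028 127.1087]
label [402.3984 270.8343]
scn [304.6634 398.3135]
stripL [398.1826 194.0014]
stripR [376.2373 392.6226]
```

View pics/w1.png

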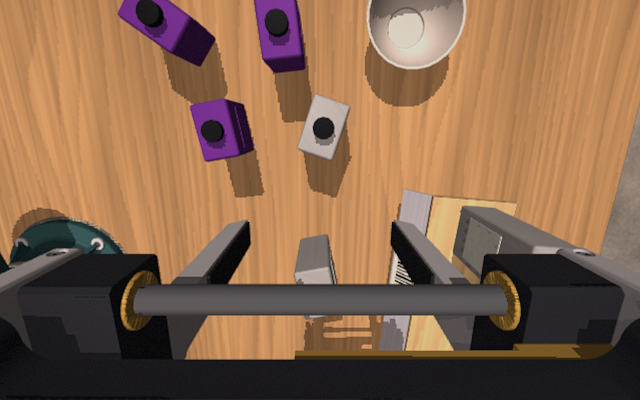

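The wrist view shows the silver short tin clearly, with its top at (323,128). The gripper hides everything below row 230, so things are best seen on the +y side of the tool. I'll shift towards -y to see the tall tin, label and standing tin.

Call:
arm_command:
  targets:
    - [0.1,-0.39,0,0]
    - [0.1,-0.39,0,0]
    - [0.1,-0.39,0,0]
    - [0.1,-0.39,0,0]
    - [0.1,-0.39,0,0]
    - [0.1,-0.39,0,0]
    - [0.1,-0.39,0,0]
    - [0.1,-0.39,0,0]

```text
time: 1.98
tool_pos: [0.4977, 0.0006, 0.2914]
ee_rot: [-3.141, -0.001, 1.577]
wrist_force: [-1.0, -0.3, 0.4]
width: 0.0939
finger_force: 0.0
```

```bash
python3 snap.py w2
```

```text
1.9833 [0.4977 0.0006 0.2914] [-3.1414 -0.0008  1.5767] 0.022256377435488223
```

View pics/w2.png

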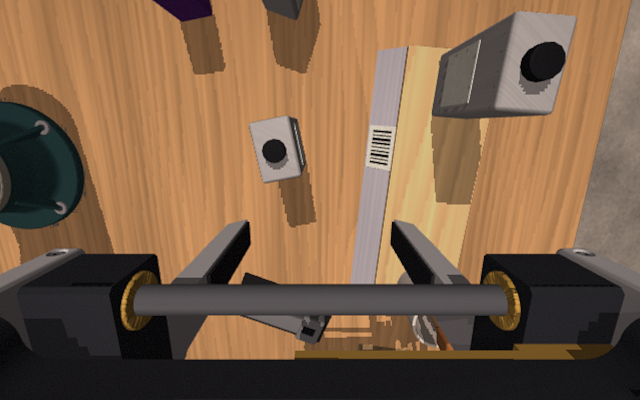

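Call:
arm_command:
  targets:
    - [0,-0.2,0,0]
    - [0,-0.2,0,0]
    - [0,-0.2,0,0]
    - [0,-0.2,0,0]
    - [0,-0.2,0,0]

```text
time: 2.45
tool_pos: [0.498, -0.0993, 0.2915]
ee_rot: [3.141, -0.001, 1.576]
wrist_force: [0.6, 1.0, 1.1]
width: 0.0939
finger_force: 0.0
```

```bash
python3 snap.py w3
```

```text
2.45 [ 0.498  -0.0993  0.2915] [ 3.1414 -0.0009  1.5763] 0.027318125990884328
```

View pics/w3.png

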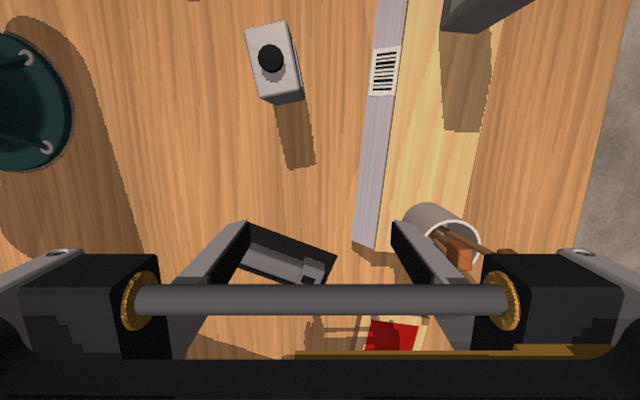

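w2 shows the tall tin's top at (275,150), the label at (380,147), the standing cap at (543,62) and the shelf's board edge from (407,47) down to about (383,280). w3 shows the tall cap at (271,58), the label at (384,70), and the scanner partly hidden near (290,265).

```bash
cat > m.py <<'E'
from h import *
def load(n): z=np.load(f"pics/{n}.npz"); return {k:z[k] for k in z},cv2.imread(f"pics/{n}.png")
def face(n,g,z,vmin,box=60,vmax=256,smax=45):
    c,im=load(n); h=cv2.cvtColor(im,cv2.COLOR_BGR2HSV)
    m=((h[:,:,1]<smax)&(h[:,:,2]>vmin)&(h[:,:,2]<vmax)).astype(np.uint8); k=np.zeros_like(m); x,y=g; k[max(0,y-box):y+box,max(0,x-box):x+box]=1; m*=k
    m=cv2.morphologyEx(m,cv2.MORPH_OPEN,np.ones((3,3)))
    cs,_=cv2.findContours(m,cv2.RETR_EXTERNAL,cv2.CHAIN_APPROX_NONE); ct=max(cs,key=cv2.contourArea)[:,0]
    P=np.array([plane(c,p,z)[:2] for p in ct],np.float32); r=cv2.minAreaRect(P*1000); 
    b=cv2.boxPoints(r); e=[b[1]-b[0],b[2]-b[1]]; l=max(e,key=np.linalg.norm); yaw=np.degrees(np.arctan2(l[1],l[0]))%180
    return np.array(r[0]),np.array(r[1]),yaw,ct.mean(0)
if __name__=="__main__":
    for n,g in (("w2",(258,135)),("w3",(255,40)),("w1",(315,110)),("w2",(510,40)),("w2",(560,100))):
        _,im=load(n); print(n,g,cv2.cvtColor(im,cv2.COLOR_BGR2HSV)[g[1],g[0]])
    for n,g,z in (("w2",(275,150),.125),("w3",(272,60),.125),("w1",(323,128),.09),("w2",(545,62),.225)):
        print(n,*face(n,g,z,150))
    (c2,i2),(c3,i3),(c1,i1)=load("w2"),load("w3"),load("w1")
    A,na=dark(i2,(274,151),18,50);B,nb=dark(i3,(271,58),18,50);print("tallcap",A,na,B,nb,*tri([(c2,A),(c3,B)]))
    A,na=dark(i2,(543,62),25,50);print("standcap",A,na,plane(c2,A,.237))
    A,na=dark(i1,(323,128),18,50);print("shortcap",A,na,plane(c1,A,.102))
    # label: rough corners
    for n,g in (("w2",(380,147)),("w3",(384,70))): print("lab",n,*face(n,g,.057,170,35,smax=30))
E
python3 m.py
```

```text
w2 (258, 135) [ 11  28 179]
w3 (255, 40) [  8  27 189]
w1 (315, 110) [  9  27 199]
w2 (510, 40) [ 11  31 140]
w2 (560, 100) [ 14 138 189]
w2 [442.3964  41.0864] [46.0783 71.4778] 101.00189 [274.1551 148.3476]
w3 [442.6954  40.7565] [46.2608 70.4306] 101.21708 [271.1635  58.149 ]
w1 [450.1095 261.9621] [71.4432 47.0744] 71.346725 [322.7988 126.3077]
w2 [668.2613 118.9632] [70.083  46.2249] 85.79674 [533.7475  63.3578]
tallcap [273.8458 150.6482] 415 [270.3315  58.3315] 540 [0.4431 0.0402 0.1332] 4.646185495786917e-05
standcap [542.5022  61.6372] 1348 [0.6659 0.1173 0.237 ]
shortcap [322.9883 127.8152] 341 [0.4504 0.2611 0.102 ]
lab w2 [584.3501  78.9612] [34.161  17.6025] 0.2981025 [381.8481 118.519 ]
lab w3 [591.2939  78.3516] [17.4947 13.1637] 0.27570245 [391.3333  40.3333]
```

```bash
python3 - <<'E'
from m import *
for n,rows in (("w2",[60,80,100,190,210,230]),("w3",[20,120,150,180,200,220])):
    c,im=load(n); h=cv2.cvtColor(im,cv2.COLOR_BGR2HSV).astype(int)
    E=[];F=[]
    for r in range(min(rows),max(rows)):
        if (n=="w2" and 115<r<180) or (n=="w3" and 35<r<105): continue
        s=h[r,340:430,1]; g=cv2.blur((s<60).astype(np.float32)[None],(5,1))[0]>.5
        i=np.flatnonzero(g)
        if len(i): F.append(plane(c,(340+i[0],r),.04)[:2]); E.append(plane(c,(340.5+i[-1],r),.08)[:2])
    for q,nm in ((E,"edge"),(F,"front")):
        v=cv2.fitLine(np.array(q,np.float32),cv2.DIST_HUBER,0,.001,.001).ravel(); v=v*np.sign(v[1])
        print(n,nm,len(q),"yaw",np.degrees(np.arctan2(v[1],v[0])),"pt at y=.04: x",v[2]+v[0]/v[1]*(.04-v[3]))
    for p in ((380,147),(384,70)): pass
    y=147 if n=="w2" else 70
    print(h[y,345:415:3].tolist() if n=="w2" else "")
# label centre: pixels warmer than strip (hue<30, low sat, bright) or dark bars, between rows
for n,(x,y) in (("w2",(380,147)),("w3",(384,70))):
    c,im=load(n);h=cv2.cvtColor(im,cv2.COLOR_BGR2HSV).astype(int)
    m=((h[:,:,2]<70)).astype(np.uint8); k=np.zeros_like(m);k[y-25:y+26,x-16:x+16]=1
    p=cv2.findNonZero(m*k)[:,0]; r=cv2.minAreaRect(p); print(n,r,plane(c,r[0],.057));
E
python3 - <<'E'
import cv2
im=cv2.imread("pics/w2.png")[100:200,340:440]
cv2.imwrite("pics/labcrop.png",cv2.resize(im,None,fx=4,fy=4,interpolation=cv2.INTER_NEAREST))
E
```

```text
w2 edge 106 yaw 85.79681 pt at y=.04: x 0.5962066
w2 front 106 yaw 85.73153 pt at y=.04: x 0.5672577
[[14, 136, 202], [14, 135, 198], [14, 137, 201], [14, 137, 195], [14, 137, 188], [14, 139, 182], [14, 137, 192], [11, 71, 176], [17, 37, 213], [16, 37, 181], [17, 35, 145], [16, 33, 102], [14, 33, 101], [16, 36, 135], [18, 37, 171], [19, 36, 211], [17, 53, 155], [19, 110, 215], [20, 107, 214], [17, 116, 213], [18, 114, 214], [18, 114, 213], [17, 119, 214], [17, 117, 213]]
w3 edge 131 yaw 85.84554 pt at y=.04: x 0.5961231
w3 front 131 yaw 85.77208 pt at y=.04: x 0.567129

w2 ((379.7769775390625, 146.7846221923828), (16.62065315246582, 33.11727523803711), 7.125016689300537) [0.5832 0.0398 0.057 ]
w3 ((384.05694580078125, 70.5065689086914), (17.80494499206543, 39.27786636352539), 6.581944942474365) [0.5837 0.0416 0.057 ]
```

View pics/labcrop.png

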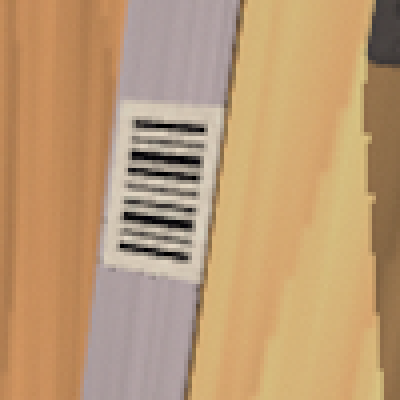

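The label is centred in the crop at about (163,192), i.e. full-picture (381,148), which gives (0.584, 0.040). Tin, shelf and standing-tin poses all agree with the stated sizes, and the shelf yaw is -4.2°. I'll grasp the tall tin across its broad faces.

Call:
arm_command:
  targets:
    - [-0.111,0.281,-0.1,0.09]
    - [-0.111,0.281,-0.1,0.09]
    - [-0.111,0.281,-0.1,0.09]
    - [-0.111,0.281,-0.15,0.09]
    - [-0.111,0.281,-0.22,0.09]
    - [-0.111,0.281,-0.28,0.09]
    - [-0.111,0.281,-0.35,0.09]
    - [-0.111,0.281,-0.35,0.09]

```text
time: 3.17
tool_pos: [0.4361, 0.0424, 0.1089]
ee_rot: [-3.127, -0.004, 1.768]
wrist_force: [-1.3, 0.6, -0.5]
width: 0.0943
finger_force: 0.0
```

Call:
arm_command:
  targets:
    - [0,0,-0.05,0]
    - [0,0,-0.091,0]
    - [0,0,-0.091,0]
    - [0,0,-0.091,0]

```text
time: 3.5
tool_pos: [0.4425, 0.0408, 0.072]
ee_rot: [3.141, -0.0, 1.765]
wrist_force: [0.2, 0.0, 0.3]
width: 0.0939
finger_force: 0.0
```

Call:
arm_command:
  targets:
    - [0,0,0,0]
    - [0,0,0,0]
    - [0,0,0,0]
    - [0,0,0,0]
    - [0,0,0,0]
    - [0,0,0,0]
    - [0,0,0,0]
    - [0,0,0,0]
  claw: 1

```text
time: 4.17
tool_pos: [0.4427, 0.0398, 0.0711]
ee_rot: [3.141, 0.0, 1.764]
wrist_force: [0.7, 0.4, 0.0]
width: 0.0499
finger_force: 30.0
```

Call:
arm_command:
  targets:
    - [0,0,0.06,0]
    - [0,0,0.14,0]
    - [0.03,-0.02,0.22,-0.03]
    - [0.1,-0.047,0.23,-0.06]
    - [0.17,-0.047,0.23,-0.09]
    - [0.24,-0.047,0.23,-0.127]
    - [0.3,-0.047,0.23,-0.127]
    - [0.36,-0.047,0.23,-0.127]

```text
time: 4.83
tool_pos: [0.6227, 0.0162, 0.183]
ee_rot: [-3.136, 0.0, 1.497]
wrist_force: [-0.3, 0.1, -5.6]
width: 0.0499
finger_force: 30.0
```

Call:
arm_command:
  targets:
    - [0.05,0,0,0]
    - [0.078,0,0,0]
    - [0.078,0,0,0]
    - [0.078,0,0,0]
    - [0.078,0,0,0]

```text
time: 5.25
tool_pos: [0.66, 0.0164, 0.1841]
ee_rot: [-3.137, 0.0, 1.498]
wrist_force: [-0.2, -0.5, -5.8]
width: 0.05
finger_force: 30.0
```

```bash
python3 snap.py w4; python3 -c "
from m import *
o=robot.get_obs();print(o['width'],o['finger_force'])
c,im=load('w4')
for n,X in dict(standTop=(.6675,.1187,.225)).items(): print(proj(c,X))"
```

```text
5.25 [0.66   0.0164 0.1841] [-3.1374  0.0001  1.4977] 0.028063025944468533
0.050192068228064525 29.96435433626175
[319.02    48.1471]
```

View pics/w4.png

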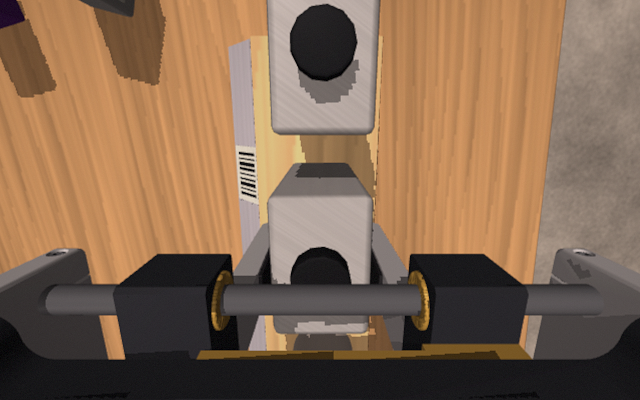

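The view shows the standing tin's near top edge at row 134 (columns 270–377) and the held tin's far top edge at about row 194 (columns 270–371).

```bash
python3 -c "
from m import *
c,im=load('w4')
g=cv2.cvtColor(im,cv2.COLOR_BGR2HSV)
print(g[90:215:3,350,1:].tolist()); 
for p,z in (((270,120),.225),((377,120),.225),((322,134.5),.225),((321,194),.238),((271,200),.238),((370,200),.238)): print(p,plane(c,p,z))
for r in (30,60,90,120,210,225):
  s=(g[r,240:400,1]<45)&(g[r,240:400,2]>100); i=np.flatnonzero(s)+240; z=.225 if r<140 else .238
  print(r,i.min(),i.max(),(plane(c,(i.min(),r),z)+plane(c,(i.max()+1,r),z))/2, plane(c,(i.max()+1,r),z)[0]-plane(c,(i.min(),r),z)[0])"
```

```text
[[26, 183], [26, 186], [28, 181], [27, 177], [28, 179], [29, 185], [30, 180], [29, 183], [28, 182], [28, 180], [28, 184], [28, 180], [28, 181], [29, 151], [27, 105], [110, 118], [123, 135], [120, 134], [122, 136], [124, 134], [122, 134], [124, 134], [118, 134], [124, 134], [127, 133], [121, 137], [46, 61], [22, 58], [30, 59], [30, 92], [32, 118], [29, 116], [26, 117], [28, 118], [30, 119], [30, 137], [28, 180], [29, 185], [28, 188], [27, 187], [29, 183], [30, 184]]
(270, 120) [0.6421 0.0895 0.225 ]
(377, 120) [0.6925 0.0858 0.225 ]
(322, 134.5) [0.6661 0.0811 0.225 ]
(321, 194) [0.6637 0.0551 0.238 ]
(271, 200) [0.6407 0.0539 0.238 ]
(370, 200) [0.6859 0.0506 0.238 ]
30 268 377 [0.6698 0.1258 0.225 ] 0.04821341622005537
60 240 375 [0.6622 0.1142 0.225 ] 0.061039848410159525
90 240 374 [0.6609 0.1016 0.225 ] 0.062054202301448536
120 240 373 [0.6595 0.0883 0.225 ] 0.06311875834356584
210 240 371 [0.6562 0.048  0.238 ] 0.06089922733554154
225 241 378 [0.6575 0.0405 0.238 ] 0.06452071609780008
```

Call:
arm_command:
  targets:
    - [0.005,0.02,0,0]
    - [0.005,0.04,0,0]
    - [0.005,0.04,-0.02,0]
    - [0.005,0.04,-0.04,0]
    - [0.005,0.04,-0.055,0]
    - [0.005,0.04,-0.062,0]
    - [0.005,0.04,-0.062,0]
    - [0.005,0.04,-0.062,0]

```text
time: 5.97
tool_pos: [0.6636, 0.0361, 0.1541]
ee_rot: [-3.14, 0.0, 1.497]
wrist_force: [0.2, 0.8, -4.5]
width: 0.0495
finger_force: 30.0
```

Call:
arm_command:
  targets:
    - [0,0,-0.002,0]
    - [0,0,-0.004,0]
    - [0,0,-0.004,0]
    - [0,0,-0.004,0]

```text
time: 6.3
tool_pos: [0.6641, 0.0363, 0.1532]
ee_rot: [3.141, 0.0, 1.498]
wrist_force: [0.2, 0.2, -5.2]
width: 0.0499
finger_force: 30.0
```

Call:
arm_command:
  targets:
    - [0,0,-0.003,0]
    - [0,0,-0.005,0]
    - [0,0,-0.005,0]
    - [0,0,-0.005,0]

```text
time: 6.63
tool_pos: [0.6642, 0.0364, 0.1511]
ee_rot: [3.14, 0.0, 1.498]
wrist_force: [-0.7, 0.1, -2.8]
width: 0.0497
finger_force: 30.0
```

Call:
arm_command:
  targets:
    - [0,0,-0.002,0]
    - [0,0,-0.002,0]
    - [0,0,-0.002,0]

```text
time: 6.88
tool_pos: [0.6642, 0.0364, 0.1511]
ee_rot: [3.14, -0.0, 1.498]
wrist_force: [-1.7, 0.3, 4.7]
width: 0.0497
finger_force: 30.0
```

Call:
arm_command:
  targets:
    - [0,0,-0.002,0]
    - [0,0,-0.002,0]
    - [0,0,-0.002,0]
    - [0,0,-0.002,0]
    - [0,0,-0.002,0]
    - [0,0,-0.002,0]
  claw: 0

```text
time: 7.38
tool_pos: [0.664, 0.0364, 0.1482]
ee_rot: [-3.142, 0.0, 1.498]
wrist_force: [-0.8, -0.1, -0.3]
width: 0.0863
finger_force: 0.0
```

Call:
arm_command:
  targets:
    - [0,0,0.04,0]
    - [0,0,0.1,0]
    - [0,0,0.17,0]
    - [0,0,0.24,0]
    - [0,0,0.24,0]
    - [0,0,0.24,0]

```text
time: 7.88
tool_pos: [0.6652, 0.0363, 0.2724]
ee_rot: [3.134, -0.0, 1.498]
wrist_force: [-0.9, 0.2, -0.1]
width: 0.094
finger_force: 0.0
```

```bash
python3 snap.py w5
```

```text
7.8833 [0.6652 0.0363 0.2724] [ 3.1339 -0.0003  1.4977] 0.09011863780534982
```

View pics/w5.png

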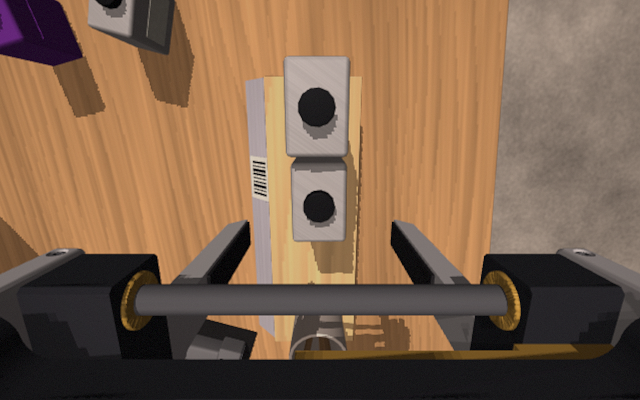

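The view shows the tall tin standing square next to the standing tin. Caps are at (317,107) and (319,206), with a small gap at row 158. I'll check the numbers and fetch the short tin.

```bash
python3 -c "
from m import *
print(*face('w5',(317,107),.225,150,55)); print(*face('w5',(319,206),.205,150,45))
c,im=load('w5')
for g,z in (((317,107),.237),((319,206),.217)):
  A,n=dark(im,g,24,50);print(A,n,plane(c,A,z))
print(plane(c,(317,155),.225),plane(c,(319,170),.205))"
```

```text
[668.3757 119.2671] [70.652  45.8564] 85.65555 [315.544  104.1173]
[663.7245  35.4796] [65.5148 45.924 ] 85.596664 [317.1799 203.8368]
[316.3004 106.863 ] 1102 [0.669  0.1182 0.237 ]
[318.5452 206.0367] 763 [0.6646 0.038  0.217 ]
[0.6667 0.0824 0.225 ] [0.6673 0.0672 0.205 ]
```

Call:
arm_command:
  targets:
    - [-0.02,0.02,0.04,0]
    - [-0.08,0.08,0.05,-0.03]
    - [-0.14,0.14,0.05,-0.06]
    - [-0.2,0.2,0.05,-0.09]
    - [-0.26,0.26,0.05,-0.12]
    - [-0.32,0.32,0.02,-0.12]
    - [-0.38,0.38,-0.04,-0.12]
    - [-0.43,0.43,-0.1,-0.12]

```text
time: 8.6
tool_pos: [0.4587, 0.2409, 0.2301]
ee_rot: [-3.142, -0.0, 1.247]
wrist_force: [-0.3, 0.8, -0.0]
width: 0.0939
finger_force: 0.0
```

Call:
arm_command:
  targets:
    - [0,0.021,-0.05,0]
    - [0,0.021,-0.1,0]
    - [0,0.021,-0.12,0]
    - [0,0.021,-0.12,0]
    - [0,0.021,-0.12,0]

```text
time: 9.02
tool_pos: [0.4603, 0.2496, 0.1705]
ee_rot: [-3.14, 0.002, 1.246]
wrist_force: [0.1, -1.0, 0.3]
width: 0.0938
finger_force: 0.0
```

Call:
arm_command:
  targets:
    - [-0.02,0.025,0,0]
    - [-0.02,0.025,-0.06,0]
    - [-0.02,0.025,-0.13,0]
    - [-0.02,0.025,-0.19,0]
    - [-0.02,0.025,-0.247,0]
    - [-0.02,0.025,-0.247,0]
    - [-0.02,0.025,-0.247,0]

```text
time: 9.6
tool_pos: [0.4509, 0.2622, 0.0483]
ee_rot: [-3.141, 0.001, 1.245]
wrist_force: [0.2, 0.5, 0.5]
width: 0.0938
finger_force: 0.0
```

Call:
arm_command:
  targets:
    - [0,0,0,0]
    - [0,0,0,0]
    - [0,0,0,0]
    - [0,0,0,0]
    - [0,0,0,0]
    - [0,0,0,0]
    - [0,0,0,0]
    - [0,0,0,0]
  claw: 1

```text
time: 10.27
tool_pos: [0.4506, 0.2628, 0.0483]
ee_rot: [3.141, -0.0, 1.246]
wrist_force: [-0.6, 0.1, 2.3]
width: 0.0498
finger_force: 30.0
```

Call:
arm_command:
  targets:
    - [0,0,0.07,0]
    - [0,-0.02,0.145,0]
    - [0,-0.08,0.2,0.03]
    - [0,-0.155,0.23,0.06]
    - [0,-0.23,0.23,0.09]
    - [0,-0.31,0.23,0.12]
    - [0,-0.385,0.23,0.12]
    - [0,-0.46,0.23,0.12]

```text
time: 10.93
tool_pos: [0.4496, 0.0311, 0.1622]
ee_rot: [-3.14, 0.0, 1.498]
wrist_force: [0.9, -0.7, -3.5]
width: 0.0498
finger_force: 30.0
```

Call:
arm_command:
  targets:
    - [0.05,-0.05,0,0]
    - [0.1,-0.1,0,0]
    - [0.15,-0.15,0,0]
    - [0.2,-0.206,0,0]
    - [0.27,-0.206,0,0]
    - [0.34,-0.206,0,0]
    - [0.41,-0.206,0,0]
    - [0.414,-0.206,0,0]

```text
time: 11.6
tool_pos: [0.6614, -0.0706, 0.1573]
ee_rot: [-3.138, -0.001, 1.498]
wrist_force: [-1.0, -0.4, -4.8]
width: 0.0498
finger_force: 30.0
```

Call:
arm_command:
  targets:
    - [0,0,0,0]
    - [0,0,0,0]

```text
time: 11.77
tool_pos: [0.6566, -0.0701, 0.1611]
ee_rot: [-3.138, -0.0, 1.498]
wrist_force: [-0.0, -0.2, -3.5]
width: 0.05
finger_force: 30.0
```

```bash
python3 snap.py w6
python3 - <<'E'
from m import *
c,im=load('w6'); tz=robot.get_obs()['tool_pos'][2]-.0483
g=cv2.cvtColor(im,cv2.COLOR_BGR2HSV); cx,_=proj(c,(.66,-.02,.205)); print(proj(c,(.6643,.0378,.205)),proj(c,(.6583,-.07+.0375,tz+.09)),tz)
for x in (310,345):
  print(x,[(int(r),int(g[r,x,1]),int(g[r,x,2])) for r in range(90,240,4)])
E
```

```text
11.7667 [ 0.6566 -0.0701  0.1611] [-3.1377 -0.0003  1.4979] 0.050206163690912346
[318.485   31.9617] [317.0574 190.9218] 0.1140213233399506
310 [(90, 28, 185), (94, 29, 187), (98, 28, 184), (102, 27, 188), (106, 25, 182), (110, 29, 187), (114, 26, 184), (118, 28, 146), (122, 28, 92), (126, 122, 138), (130, 118, 140), (134, 121, 145), (138, 124, 144), (142, 122, 144), (146, 121, 143), (150, 123, 143), (154, 122, 144), (158, 124, 142), (162, 126, 146), (166, 121, 150), (170, 27, 56), (174, 26, 60), (178, 35, 59), (182, 28, 119), (186, 28, 120), (190, 32, 120), (194, 28, 157), (198, 29, 185), (202, 29, 193), (206, 30, 185), (210, 30, 190), (214, 30, 187), (218, 29, 187), (222, 29, 185), (226, 29, 186), (230, 31, 189), (234, 28, 189), (238, 28, 188)]
345 [(90, 28, 182), (94, 28, 185), (98, 28, 183), (102, 27, 188), (106, 29, 186), (110, 29, 184), (114, 28, 180), (118, 27, 140), (122, 26, 89), (126, 127, 129), (130, 122, 128), (134, 124, 127), (138, 126, 125), (142, 120, 127), (146, 122, 128), (150, 120, 127), (154, 122, 127), (158, 121, 129), (162, 124, 136), (166, 120, 142), (170, 18, 56), (174, 26, 60), (178, 33, 92), (182, 30, 119), (186, 31, 122), (190, 30, 120), (194, 30, 154), (198, 30, 184), (202, 27, 191), (206, 31, 181), (210, 30, 181), (214, 28, 185), (218, 26, 183), (222, 29, 185), (226, 30, 190), (230, 29, 183), (234, 27, 186), (238, 31, 183)]
```

Run:
```python
from m import *
c,im=load('w6')
print("tall face",plane(c,(327,124),.204),"held face",plane(c,(327,193),.203))
g=cv2.cvtColor(im,cv2.COLOR_BGR2HSV)
for r,z in ((70,.205),(100,.205),(205,.204)):
  row=g[r,:,1]<60; i=j=322
  while row[i-1]: i-=1
  while row[j+1]: j+=1
  a,b=plane(c,(i,r),z),plane(c,(j+1,r),z); print(r,i,j,(a+b)/2,b[0]-a[0])
```

```text
tall face [ 0.6654 -0.0009  0.204 ] held face [ 0.6631 -0.0342  0.203 ]
70 266 374 [0.664  0.0226 0.205 ] 0.04826768148949101
100 267 373 [0.6631 0.0099 0.205 ] 0.04853269326113285
205 273 368 [ 0.6597 -0.0399  0.204 ] 0.04793601828864136
```

Call:
arm_command:
  targets:
    - [0.004,0.02,0,0]
    - [0.004,0.04,0,0]
    - [0.004,0.055,-0.01,0]
    - [0.004,0.055,-0.03,0]
    - [0.004,0.055,-0.048,0]
    - [0.004,0.055,-0.061,0]
    - [0.004,0.055,-0.061,0]
    - [0.004,0.055,-0.061,0]

```text
time: 12.48
tool_pos: [0.6588, -0.0431, 0.131]
ee_rot: [-3.139, -0.0, 1.497]
wrist_force: [0.8, 1.4, -2.9]
width: 0.0497
finger_force: 30.0
```

Call:
arm_command:
  targets:
    - [0,0,-0.003,0]
    - [0,0,-0.006,0]
    - [0,0,-0.006,0]
    - [0,0,-0.006,0]

```text
time: 12.82
tool_pos: [0.6598, -0.043, 0.1298]
ee_rot: [3.141, 0.0, 1.497]
wrist_force: [0.0, 0.0, -3.0]
width: 0.0499
finger_force: 30.0
```

Call:
arm_command:
  targets:
    - [0,0,-0.002,0]
    - [0,0,-0.003,0]
    - [0,0,-0.003,0]
    - [0,0,-0.003,0]

```text
time: 13.15
tool_pos: [0.6598, -0.0429, 0.1284]
ee_rot: [3.141, 0.0, 1.498]
wrist_force: [-0.6, 0.7, -2.9]
width: 0.0496
finger_force: 30.0
```

Call:
arm_command:
  targets:
    - [0,0,-0.002,0]
    - [0,0,-0.003,0]
    - [0,0,-0.003,0]
    - [0,0,-0.003,0]

```text
time: 13.48
tool_pos: [0.6598, -0.0429, 0.1283]
ee_rot: [3.14, 0.0, 1.498]
wrist_force: [-2.9, -0.2, 5.3]
width: 0.0497
finger_force: 30.0
```

Call:
arm_command:
  targets:
    - [0,0,0,0]
    - [0,0,0,0]
    - [0,0,0,0]
    - [0,0,0,0]
    - [0,0,0,0]
    - [0,0,0,0]
    - [0,0,0,0]
  claw: 0

```text
time: 14.07
tool_pos: [0.6596, -0.0428, 0.1264]
ee_rot: [-3.141, -0.0, 1.498]
wrist_force: [-0.1, -0.4, 0.1]
width: 0.0924
finger_force: 0.0
```

Call:
arm_command:
  targets:
    - [0,0,0.04,0]
    - [0,0,0.1,0]
    - [0,0,0.17,0]
    - [0,0,0.24,0]
    - [0,0,0.3,0]
    - [0,0,0.3,0]
    - [0,0,0.3,0]
    - [0,0,0.3,0]

```text
time: 14.73
tool_pos: [0.6594, -0.0428, 0.2755]
ee_rot: [-3.14, -0.0, 1.498]
wrist_force: [-0.6, -0.1, -1.6]
width: 0.0937
finger_force: 0.0
```

```bash
python3 snap.py w7
python3 - <<'E'
from m import *
c,im=load('w7')
for n,X,z in (("st",(.669,.1187,.237),.237),("tall",(.6643,.0378,.217),.217),("short",(.6595,-.0425,.182),.182)):
  p=proj(c,X); print(n,p)
  try:
    A,k=dark(im,p,18,50);print(A,k,plane(c,A,z)); print(*face('w7',tuple(p.astype(int)),z-.012,150,38))
  except Exception as e: print(e)
E
```

```text
14.7333 [ 0.6594 -0.0428  0.2755] [-3.1404 -0.0001  1.4977] 0.040252324329579016bash:  1197 Segmentation fault         python3 - <<'E'
from m import *
c,im=load('w7')
for n,X,z in (("st",(.669,.1187,.237),.237),("tall",(.6643,.0378,.217),.217),("short",(.6595,-.0425,.182),.182)):
  p=proj(c,X); print(n,p)
  try:
    A,k=dark(im,p,18,50);print(A,k,plane(c,A,z)); print(*face('w7',tuple(p.astype(int)),z-.012,150,38))
  except Exception as e: print(e)
E
```

Call:
arm_command:
  targets:
    - [-0.05,0,0.01,-0.05]
    - [-0.11,-0.02,0.01,-0.11]
    - [-0.17,-0.05,0.01,-0.165]
    - [-0.23,-0.08,0.01,-0.22]
    - [-0.29,-0.11,0.01,-0.28]
    - [-0.35,-0.14,0.01,-0.335]
    - [-0.41,-0.17,0.01,-0.39]
    - [-0.47,-0.2,0.01,-0.45]

```text
time: 15.45
tool_pos: [0.4223, -0.1428, 0.2788]
ee_rot: [-3.138, 0.003, 0.55]
wrist_force: [-0.1, -0.4, 1.0]
width: 0.0939
finger_force: 0.0
```

Call:
arm_command:
  targets:
    - [-0.04,-0.02,0,-0.055]
    - [-0.08,-0.04,0,-0.11]
    - [-0.11,-0.06,0,-0.165]
    - [-0.14,-0.08,0,-0.22]
    - [-0.17,-0.1,0,-0.275]
    - [-0.19,-0.13,0,-0.33]
    - [-0.19,-0.154,0,-0.385]
    - [-0.19,-0.154,0,-0.44]

```text
time: 16.12
tool_pos: [0.3283, -0.2209, 0.2789]
ee_rot: [-3.141, 0.004, -0.374]
wrist_force: [-0.6, -1.0, 0.7]
width: 0.0941
finger_force: 0.0
```

Call:
arm_command:
  targets:
    - [0,0,0,0]
    - [0,0,0,0]
    - [0,0,0,0]

```text
time: 16.37
tool_pos: [0.3294, -0.2193, 0.2803]
ee_rot: [-3.141, 0.002, -0.363]
wrist_force: [0.0, -0.4, -0.2]
width: 0.0942
finger_force: 0.0
```

```bash
python3 snap.py w8
python3 - <<'E'
from m import *
c,im=load('w7')
for n,X,z in (("tall",(.6643,.0378,.217),.217),("short",(.6595,-.0425,.182),.182)):
  p=proj(c,X); A,k=dark(im,p,18,50);print(n,p,A,k,plane(c,A,z))
E
```

```text
16.3667 [ 0.3294 -0.2193  0.2803] [-3.1407  0.0022 -0.3629] 0.012517817480667826
tall [318.6108 110.1148] [319.0045 111.3785] 893 [0.6645 0.0368 0.217 ]
short [320.105  196.6458] [320.5789 197.4386] 570 [ 0.6599 -0.0433  0.182 ]
```

View pics/w8.png

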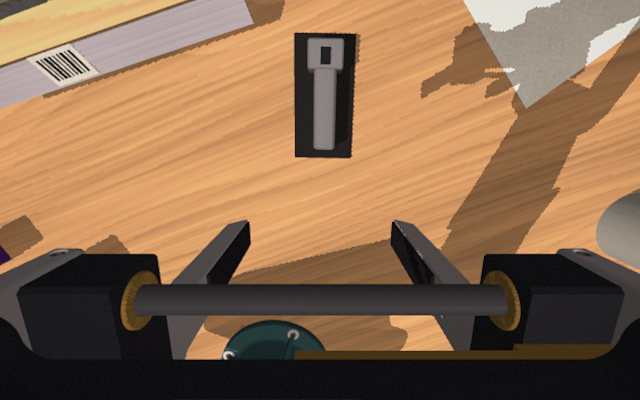

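w8 shows the mat at columns 295–352, rows 33–157, with the scanner on it: head at (325,53), handle to (324,150). I'll measure it here and again from a shifted place for its height.

Call:
arm_command:
  targets:
    - [0.06,0,-0.12,0]
    - [0.06,0,-0.12,0]
    - [0.06,0,-0.12,0]
    - [0.06,0,-0.12,0]
    - [0.06,0,-0.12,0]

```text
time: 16.83
tool_pos: [0.3597, -0.2199, 0.2229]
ee_rot: [3.141, -0.001, -0.365]
wrist_force: [-0.7, 0.6, -0.6]
width: 0.0939
finger_force: 0.0
```

```bash
python3 snap.py w9
cat > s.py <<'E'
from m import *
def scan(n,g,box,zt=.038):
    c,im=load(n); h=cv2.cvtColor(im,cv2.COLOR_BGR2HSV)
    k=np.zeros(h.shape[:2],np.uint8); x,y=map(int,g); k[max(0,y-box):min(y+box,225),x-box:x+box]=1
    dk=((h[:,:,1]<70)).astype(np.uint8)*k; cs,_=cv2.findContours(dk,cv2.RETR_EXTERNAL,cv2.CHAIN_APPROX_NONE); ct=max(cs,key=cv2.contourArea)[:,0]
    out=[]
    m=np.zeros_like(k); cv2.drawContours(m,[ct.reshape(-1,1,2)],-1,1,-1)
    s=cv2.morphologyEx(m*(h[:,:,2]>85).astype(np.uint8),cv2.MORPH_OPEN,np.ones((3,3))); cs2,_=cv2.findContours(s,cv2.RETR_EXTERNAL,cv2.CHAIN_APPROX_NONE); c2=max(cs2,key=cv2.contourArea)[:,0]
    for q,z,nm in ((ct,.004,"mat"),(c2,zt,"scanner")):
        P=np.array([plane(c,p,z)[:2] for p in q],np.float32)*1000; r=cv2.minAreaRect(P); b=cv2.boxPoints(r); e=max([b[1]-b[0],b[2]-b[1]],key=np.linalg.norm); a=np.degrees(np.arctan2(e[1],e[0])); a=(a+90)%180-90
        print(n,nm,np.array(r[0]),np.array(r[1]),"yaw",a); out.append(cv2.minAreaRect(q.astype(np.float32))[0])
    # handle rear part: axis
    return c,out
c8,o8=scan("w8",(326,92),75); 
p=proj(load("w9")[0],tri([(c8,o8[1]),(c8,o8[1])])[0] if 0 else plane(c8,o8[1],.038)); print(p)
c9,o9=scan("w9",p,110)
print("mat",*tri([(c8,o8[0]),(c9,o9[0])]),"scanner",*tri([(c8,o8[1]),(c9,o9[1])]))
E
python3 s.py
```

```text
16.8333 [ 0.3597 -0.2199  0.2229] [ 3.1408 -0.0012 -0.3646] 0.022045561726343237
w8 mat [ 429.7025 -263.8676] [ 87.3991 177.3078] yaw -21.973541
w8 scanner [ 428.9745 -264.8933] [ 47.3431 147.5277] yaw -21.42405
[334.1987 113.7096]
w9 mat [ 429.7504 -263.8471] [ 87.2576 177.9824] yaw -21.947227
w9 scanner [ 429.4071 -264.8032] [ 47.5606 146.946 ] yaw -21.223381
mat [ 0.4331 -0.2669  0.0065] 0.0005012736231845977 scanner [ 0.4329 -0.2676  0.025 ] 8.196364307010011e-05
```

Call:
arm_command:
  targets:
    - [0.07,-0.045,-0.03,-0.005]
    - [0.139,-0.09,-0.06,-0.005]
    - [0.139,-0.09,-0.14,-0.005]
    - [0.139,-0.09,-0.21,-0.005]
    - [0.139,-0.09,-0.28,-0.005]
    - [0.139,-0.09,-0.33,-0.005]
    - [0.139,-0.09,-0.36,-0.005]
    - [0.139,-0.09,-0.36,-0.005]

```text
time: 17.55
tool_pos: [0.4273, -0.2639, 0.0392]
ee_rot: [-3.14, 0.005, -0.376]
wrist_force: [-0.3, -0.0, 0.3]
width: 0.0941
finger_force: 0.0
```

Call:
arm_command:
  targets:
    - [0,0,-0.03,0]
    - [0,0,-0.055,0]
    - [0,0,-0.064,0]
    - [0,0,-0.064,0]
    - [0,0,-0.064,0]

```text
time: 17.97
tool_pos: [0.4301, -0.2657, 0.0115]
ee_rot: [3.141, -0.003, -0.376]
wrist_force: [-0.2, 0.7, 1.1]
width: 0.0939
finger_force: 0.0
```

Call:
arm_command:
  targets:
    - [0,0,-0.002,0]
    - [0,0,-0.002,0]
    - [0,0,-0.002,0]
    - [0,0,-0.002,0]
    - [0,0,-0.002,0]
    - [0,0,-0.002,0]
    - [0,0,-0.002,0]
    - [0,0,-0.002,0]
  claw: 1

```text
time: 18.63
tool_pos: [0.4291, -0.2648, 0.0085]
ee_rot: [3.142, 0.0, -0.376]
wrist_force: [0.1, -0.4, 0.2]
width: 0.0441
finger_force: 0.0
```

Call:
arm_command:
  targets:
    - [0,0,0,0]
    - [0,0,0,0]
    - [0,0,0,0]

```text
time: 18.88
tool_pos: [0.4291, -0.2646, 0.0085]
ee_rot: [-3.141, 0.0, -0.376]
wrist_force: [0.0, 0.1, 0.0]
width: 0.0317
finger_force: 30.0
```

Call:
arm_command:
  targets:
    - [0,0,0.03,0]
    - [0,0,0.072,0]
    - [0,0.05,0.09,0.02]
    - [0,0.12,0.09,0.05]
    - [0,0.19,0.09,0.08]
    - [-0.02,0.26,0.09,0.11]
    - [-0.039,0.33,0.09,0.145]
    - [-0.039,0.4,0.09,0.145]

```text
time: 19.55
tool_pos: [0.4075, -0.0632, 0.0528]
ee_rot: [-3.142, 0.002, -0.071]
wrist_force: [0.8, 0.2, -1.7]
width: 0.0316
finger_force: 30.0
```

Call:
arm_command:
  targets:
    - [0,0.07,0,0]
    - [0,0.14,-0.01,0]
    - [0,0.2,-0.018,0]
    - [0,0.235,-0.018,0]
    - [0,0.235,-0.018,0]
    - [0,0.235,-0.018,0]
    - [0,0.235,-0.018,0]

```text
time: 20.13
tool_pos: [0.4096, 0.052, 0.0444]
ee_rot: [3.141, 0.0, -0.073]
wrist_force: [0.2, 0.2, -1.6]
width: 0.0318
finger_force: 30.0
```

```bash
python3 snap.py w10
```

```text
20.1333 [0.4096 0.052  0.0444] [ 3.1407  0.0002 -0.0725] 0.022401103818107417
```

View pics/w10.png

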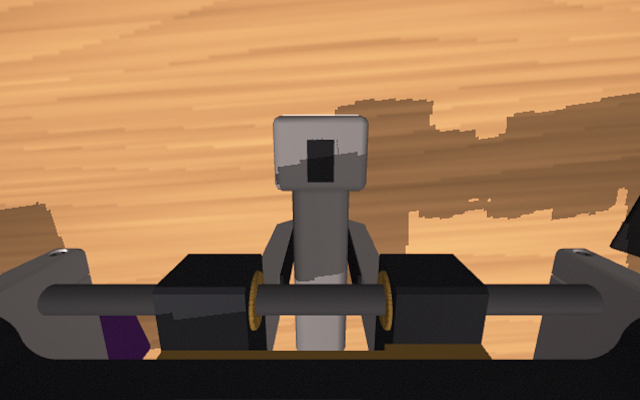

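The scanner is held straight and centred in the fingers: head at columns 273–368, centre 321, parallel to the tool. Holding for the read.

Call:
arm_command:
  targets:
    - [0,0,0,0]
    - [0,0,0,0]
    - [0,0,0,0]
    - [0,0,0,0]
    - [0,0,0,0]
    - [0,0,0,0]
    - [0,0,0,0]
    - [0,0,0,0]

```text
time: 20.85
tool_pos: [0.4096, 0.0527, 0.0446]
ee_rot: [3.142, -0.0, -0.072]
wrist_force: [-0.6, 0.6, -1.8]
width: 0.0314
finger_force: 30.0
```

Call:
arm_command:
  targets:
    - [0,0,0,0]
    - [0,0,0,0]
    - [0,0,0,0]
    - [0,0,0,0]
    - [0,0,0,0]
    - [0,0,0,0]
    - [0,0,0,0]
    - [0,0,0,0]

```text
time: 21.52
tool_pos: [0.4097, 0.0527, 0.0446]
ee_rot: [3.141, -0.0, -0.072]
wrist_force: [-0.2, 0.1, -1.6]
width: 0.0319
finger_force: 30.0
```

Call:
arm_command:
  targets:
    - [0,0,0,0]
    - [0,0,0,0]
    - [0,0,0,0]
    - [0,0,0,0]
    - [0,0,0,0]
    - [0,0,0,0]
    - [0,0,0,0]
    - [0,0,0,0]

```text
time: 22.18
tool_pos: [0.4096, 0.0527, 0.0445]
ee_rot: [3.141, -0.0, -0.072]
wrist_force: [-0.3, -0.2, -0.5]
width: 0.0318
finger_force: 30.0
```

Call:
arm_command:
  targets:
    - [0,0,0,0]
    - [0,0,0,0]
    - [0,0,0,0]
    - [0,0,0,0]
    - [0,0,0,0]
    - [0,0,0,0]
    - [0,0,0,0]
    - [0,0,0,0]

```text
time: 22.85
tool_pos: [0.4096, 0.0527, 0.0446]
ee_rot: [3.141, 0.0, -0.072]
wrist_force: [1.3, -0.7, -2.7]
width: 0.0317
finger_force: 30.0
```

Run:
```python
from m import *
# check from the fixed cameras: label and scanner window place, and tins' caps
t,s=cam("top"),cam("scene"); im={n:robot.snapshot(n) for n in("top","scene")}
for n in im: cv2.imwrite(f"pics/{n}1.png",im[n][:,:,::-1])
for nm,X in (("stand",(.669,.1187,.232)),("tall",(.6645,.037,.212)),("short",(.66,-.043,.177))):
    v=[]
    for n,c in(("top",t),("scene",s)):
        A,k=dark(im[n],proj(c,X),9,60); v.append((c,A))
    print(nm,*tri(v))
```

```text
stand [0.6687 0.1182 0.2265] 0.00020822492297553985
tall [0.6642 0.0363 0.2061] 0.0004942341151870566
short [ 0.6593 -0.0452  0.1705] 0.0008555591503772019
```

The label was held for 2.7 s, the tins sit 82 mm apart and the standing tin is unmoved. Returning the scanner.

Call:
arm_command:
  targets:
    - [0,-0.04,0.01,0]
    - [0,-0.11,0.02,-0.03]
    - [0,-0.18,0.02,-0.06]
    - [0,-0.25,0.02,-0.09]
    - [0.02,-0.32,0.02,-0.12]
    - [0.039,-0.39,0.02,-0.145]
    - [0.039,-0.46,0.02,-0.145]
    - [0.039,-0.53,0.02,-0.145]

```text
time: 23.62
tool_pos: [0.4292, -0.2142, 0.0546]
ee_rot: [3.142, -0.0, -0.376]
wrist_force: [-0.5, 1.0, -1.9]
width: 0.0316
finger_force: 30.0
```

Call:
arm_command:
  targets:
    - [0,-0.06,0,0]
    - [0,-0.1,0,0]
    - [0,-0.104,0,0]
    - [0,-0.104,-0.03,0]
    - [0,-0.104,-0.06,0]
    - [0,-0.104,-0.08,0]
    - [0,-0.104,-0.086,0]
    - [0,-0.104,-0.086,0]

```text
time: 24.28
tool_pos: [0.4284, -0.2631, 0.0104]
ee_rot: [-3.141, 0.003, -0.375]
wrist_force: [0.1, -0.6, -1.3]
width: 0.0316
finger_force: 30.0
```

Call:
arm_command:
  targets:
    - [0,0,-0.002,0]
    - [0,0,-0.004,0]
    - [0,0,-0.004,0]
    - [0,0,-0.004,0]

```text
time: 24.62
tool_pos: [0.4296, -0.2645, 0.0102]
ee_rot: [3.141, -0.001, -0.376]
wrist_force: [0.2, -0.9, -2.3]
width: 0.0316
finger_force: 30.0
```

Call:
arm_command:
  targets:
    - [0,0,-0.001,0]
    - [0,0,-0.003,0]
    - [0,0,-0.003,0]
    - [0,0,-0.003,0]

```text
time: 24.95
tool_pos: [0.4295, -0.2646, 0.0085]
ee_rot: [3.141, -0.001, -0.376]
wrist_force: [0.4, -0.3, 0.3]
width: 0.0317
finger_force: 30.0
```

Call:
arm_command:
  targets:
    - [0,0,0,0]
    - [0,0,0,0]
    - [0,0,0,0]
    - [0,0,0,0]
    - [0,0,0,0]
    - [0,0,0,0]
    - [0,0,0,0]
  claw: 0

```text
time: 25.53
tool_pos: [0.4291, -0.2643, 0.008]
ee_rot: [3.142, 0.0, -0.376]
wrist_force: [-0.3, -0.1, 0.5]
width: 0.0754
finger_force: 0.0
```

Call:
arm_command:
  targets:
    - [0,0,0.04,0]
    - [0,0,0.1,0]
    - [0,0,0.17,0]
    - [0,0,0.24,0]
    - [-0.06,0.04,0.3,0]
    - [-0.12,0.08,0.36,0]
    - [-0.17,0.09,0.42,0]
    - [-0.2,0.09,0.45,0]

```text
time: 26.2
tool_pos: [0.3281, -0.2183, 0.2362]
ee_rot: [3.14, -0.003, -0.375]
wrist_force: [-0.1, -1.3, 0.3]
width: 0.094
finger_force: 0.0
```

Call:
arm_command:
  targets:
    - [0,0,0,0]
    - [0,0,0,0]
    - [0,0,0,0]
    - [0,0,0,0]

```text
time: 26.53
tool_pos: [0.3291, -0.2189, 0.2309]
ee_rot: [-3.14, 0.004, -0.376]
wrist_force: [0.5, -0.0, -0.1]
width: 0.0937
finger_force: 0.0
```

```bash
python3 snap.py w11; sed -i '/^c8,o8/,$d' s.py
python3 - <<'E'
from s import *
c,_=load("w11"); scan("w11",proj(c,(.429,-.264,.038)),85)
E
```

```text
26.5333 [ 0.3291 -0.2189  0.2309] [-3.1401  0.0035 -0.3758] 0.011617619768740208
w11 mat [ 429.4177 -263.3256] [ 87.8304 177.1582] yaw -21.711205
w11 scanner [ 429.5657 -264.5698] [ 47.5647 146.7541] yaw -22.317673
```

The scanner lies flat and centred on the mat, and everything is released.

```bash
python3 -c "
from bench import robot
print(robot.close_job())"
```

```text
the job is handed in; nothing more can be done
None
```

The job is handed in at 26.5 s with no verdict returned: both tins stand in the row about 82 mm apart, centre to centre, the scanner was held on the label for 2.7 s, and it lies back flat and centred on its mat.

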